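# Find the weak card clip by tugging

## Robot

A 6-joint arm with a two-finger parallel gripper is mounted at the origin on a cart in front of the work surface, level with it; the furniture and walls round the work are solid. World frame = base frame: x ahead of the robot, y to its left, z up, the work surface at z = 0. Lengths are in m, angles in rad, forces in N, time in s.
With the tool pointing down it reaches from about 0.25 to 0.725 m from the base axis. Payload 4 kg.
Tool frame: the origin (TCP) lies midway between the tips of the shut fingers; the grasp point (between the pads) lies 19 mm behind it (bot.grip_point_offset is the distance from the TCP to the grasp point, in m); z points along the fingers, y is the line along which they close (so a half turn about z gives the same grasp; the last joint's range is limited). The gripper opens to 85 mm and grips with 20 to 120 N. Pads are 22 mm wide; open, the fingers measure 114 mm over their backs; the gripper's body (76 mm by 85 mm) begins 54 mm behind the grasp point. The pads swing forward as they close: fully open they stand 13 mm farther back than shut.
Start: joints at [1.182, 0.241, 0.005, 1.335, 0, 1.571], TCP at [0.19, 0.463, 0.231] pointing down, gripper open.
Joint ranges: [-2.72, 2.72], [-1.05, 1.87], [-1.09, 1.28], [-1.99, 2.15], [-1.42, 1.44], [-3.14, 3.14]. Speed limits (rad/s): [2.79, 2.79, 3.14, 3.14, 3.14, 3.14].

## Interface

Orientations are given as a unit quaternion [x, y, z, w].
In Python, from workcell import bot gives the robot as it stands.
- The arm moves only by the tool step_arm, never from a script. Its argument "targets" is text: rows parted by semicolons, each of 7 numbers parted by spaces: the opening, from -1 (shut) to 1 (fully open), so that 0 is half open, then the shift along the world's x, y, z normalised to -1 to 1, where 1 is 0.5 m, then the turn, a rotation vector about the world's x, y, z normalised to -1 to 1, where 1 is pi/4 rad. In form: gripper x y z wx wy wz; .... A call has 1 to 10 rows; each row is the pose to reach, as a shift and turn from the pose commanded when the call began; what a row does not reach only later rows make up. A row lasts 1/12 s, in which the tool goes at most 41.7 mm and 7.16 degrees, less where a joint would pass 70% of its speed; a pose out of reach is approached as far as the arm can. A call with a number of a shift or a turn outside -1 to 1 is refused whole. A call with a gripper value outside its range is refused whole. The fingers move at their own pace and stop on an object; the grip force is fixed at half the most. Time passes only in rows, so rows that repeat a pose let the fingers close. It gives the time, the measured TCP pose, the force, the opening and the grip force at its end, in the units of the state.
- bot.get_obs(): the state, without advancing time (a new reading comes with each control period).
- bot.camera(name): name is "scene" or "top" or "wrist"; returns the picture (384x512x3 uint8, red, green, blue); there is no depth.
- bot.camera_info(name): a dict with "vertical_fov" (degrees; the focal length in pixels is half the picture's height over the tangent of half this angle, whatever the lens; pixels are square), "cx", "cy" (the principal point, pixels), "pose" (4x4, takes a point from camera to world coordinates). Camera axes: x right, y up, looking along -z (the intrinsics and any distortion apply to the point x, -y, -z); pixel columns grow to the right and rows downward; lengths in m; the calibration is good to about 2 mm. A picture is of the moment at which its call begins: read the wrist's pose just before it. camera_info takes no time and is no camera call; for the wrist camera it gives the pose at the moment of the call.
- bot.job_done(): hands the job in; it is judged then, once.
The state is a dict: "clock": time; "joint_pos": joint angles; "joint_vel": joint speeds; "tau": joint torques, N m; "eef_pos": TCP position; "tool_rot": TCP orientation; "ft_force": force on the tool from outside, world axes, zero at the start; "ft_torque": the same for the moment, N m; "grip_width": finger opening in m; "grasp_force": force on a finger pad.
Only numpy, scipy, OpenCV 4.12 (cv2) and the standard library are available. Lean on these libraries where they do the work, as an engineer would, in place of code of your own. Each camera call takes 0.05 s, during which the arm holds its last target. There are 200 camera calls.

## Task

One of the three spring clips on the grey stand has gone weak, but they look alike. Tug gently upward on the cards by their handles to feel which one is loosely held, draw that card out and stand it gently in the slot of the red reject holder. The cards in the two good clips must stay fully home - never pull one so hard that it slides in its clip - and the things round about are to be left where they are.

Things in the scene. Friction and masses are not known exactly. Their poses are not given: they have to be found in the camera images.
- stand: Grey plate, 80 (x) x 250 (y) x 14 mm, fixed. Origin: centre of its underside; x away from the robot, z up. Three spring clips that look alike stand on it at y = -75, 0, +75 mm, each holding a card upright, its faces across x. One clip, in any place, is weak: its card slides straight up at a steady pull of about 2 to 6 N. Good clips hold to 14 N or more; a pull of 8 to 10 N tells them apart.
- middle_clip (a point): Point on the stand's top, 14 mm above the bench, under the card in the middle clip (the others 75 mm to either side along y). A clip: steel back plate behind the card (+x), 54 mm wide, 34 mm high; a 5 mm cheek beside each card edge; in front (-x) a roller jaw pressed on the card by springs, 20 mm above this point. A clip reaches 34 mm to the front and no higher than 34 mm.
- weak_jaw (a joint): How far the jaw of the weak clip has closed (m), whichever place that clip is in: under 0.0009 while its card is home, about 0.002 once the card has been drawn up by more than 5 mm, 0.0045 when the card is out (20 mm up).
- reject_slot (a point): Centre of the slot floor of the red reject holder, a fixed block with one open slot: inside 10 mm (its x) x 48 mm (its y), 30 mm deep, floor 5 mm and rim 35 mm above the bench. Foot plate 60 x 80 mm. z up. A card stands in it loosely, long way along the slot's y, either way round.
- dev_board: Bystander: small purple circuit board, 62 x 56 x 21 mm, loose on the bench; origin at the centre of its underside.
- solder_reel: Bystander: blue reel of solder, 60 mm across, 38 mm high, loose on the bench; origin at the centre of its underside.
- tip_tin: Bystander: small round tin, dark with a yellow top, 46 mm across, 16 mm high, loose on the bench; origin at the centre of its underside.
- good_jaw_1 (a joint): How far the jaw of one of the two good clips has closed (m), whichever place that clip is in: under 0.0009 while its card is home, about 0.002 once the card has been drawn up by more than 5 mm.
- good_jaw_2 (a joint): How far the jaw of one of the two good clips has closed (m), whichever place that clip is in: under 0.0009 while its card is home, about 0.002 once the card has been drawn up by more than 5 mm.
- card_blue_mid (a point): Centre (half-way up, 45 mm above the foot) of the circuit card with the blue handle: green board 40 mm wide (y), 3 mm thick (x), 90 mm high, about 60 g; on its front (-x) a strip 1.5 mm thick, 15 to 45 mm above the foot. z up the card. Its handle bar at the top is 12 mm thick (x), 36 mm long (y), 20 mm high, centre 35 mm above this point. The colours stand in any order.
- card_white_mid (a point): Centre (half-way up, 45 mm above the foot) of the circuit card with the white handle: green board 40 mm wide (y), 3 mm thick (x), 90 mm high, about 60 g; on its front (-x) a strip 1.5 mm thick, 15 to 45 mm above the foot. z up the card. Its handle bar at the top is 12 mm thick (x), 36 mm long (y), 20 mm high, centre 35 mm above this point. The colours stand in any order.
- card_yellow_mid (a point): Centre (half-way up, 45 mm above the foot) of the circuit card with the yellow handle: green board 40 mm wide (y), 3 mm thick (x), 90 mm high, about 60 g; on its front (-x) a strip 1.5 mm thick, 15 to 45 mm above the foot. z up the card. Its handle bar at the top is 12 mm thick (x), 36 mm long (y), 20 mm high, centre 35 mm above this point. The colours stand in any order.

How it is judged:
By the outcome, as a careful person would: the job done as asked, in the order asked, and still so for the second after the job is handed in, with the robot touching nothing.
It also fails if it takes over 72 s, if anything falls off the work surface, if the arm or the gripper's body presses on something with over 40 N, if the wrist force passes 120 N, or if a joint passes its speed limit or range.

## Working session

There is one attempt and no reset: what is moved stays moved. The work goes in short steps, Python scripts to look and compute and a tool call to move; the robot and the scene stay as the last step left them, time stands still between calls to the robot, and variables do not carry over. Pictures are saved under pics/ and viewed, at most 10 in all, crops included, and the job is handed in when it is done.

Besides the shell and the picture viewer there is one more tool, called after ">>>" as name(argument=value, ...), one argument or row to a line, values as JSON. step_arm: Moves the arm, as the interface text tells. Scaled input: -1 to 1 covers 0.5 m each way for a shift and pi/4 rad each way for a turn. Its arguments: {"type":"object","properties":{"targets":{"type":"string"}},"required":["targets"]}

```bash
mkdir -p pics; python3 - <<'E'
from workcell import bot
import cv2,numpy as np
for n in ("scene","top"):
    im=bot.camera(n); cv2.imwrite(f"pics/{n}0.png",im[:,:,::-1])
    i=bot.camera_info(n); print(n,{k:(np.round(v,4).tolist() if k=="pose" else v) for k,v in i.items()})
o=bot.get_obs(); print({k:np.round(v,3).tolist() for k,v in o.items()}, bot.grip_point_offset)
E
```

```text
scene {'vertical_fov': 45.64239436824622, 'cx': 250.0032273503463, 'cy': 191.43385350407658, 'pose': [[0.7987, 0.2466, -0.5489, -0.0407], [-0.6012, 0.3651, -0.7108, -0.5746], [0.0251, 0.8977, 0.4398, 0.4925], [0.0, 0.0, 0.0, 1.0]]}
top {'vertical_fov': 47.04384960686657, 'cx': 255.62700041123946, 'cy': 194.8096097955311, 'pose': [[-0.0083, 0.9856, -0.1687, 0.2518], [-0.9999, -0.0096, -0.0066, 0.0979], [-0.0081, 0.1686, 0.9857, 1.2391], [0.0, 0.0, 0.0, 1.0]]}
{'clock': 0.1, 'joint_pos': [1.182, 0.241, 0.004, 1.335, 0.0, 1.571], 'joint_vel': [-0.001, -0.0, 0.004, 0.001, -0.001, 0.0], 'tau': [0.001, -37.314, 25.301, 0.011, 0.0, 0.0], 'eef_pos': [0.189, 0.462, 0.23], 'tool_rot': [0.193, 0.981, -0.001, -0.0], 'ft_force': [0.07, -0.203, -0.517], 'ft_torque': [-0.049, -0.022, -0.107], 'grasp_force': 0.0, 'grip_width': 0.085} 0.0187
```

View pics/scene0.png

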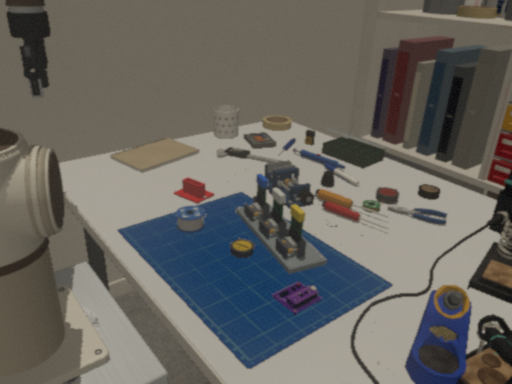

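View pics/top0.png

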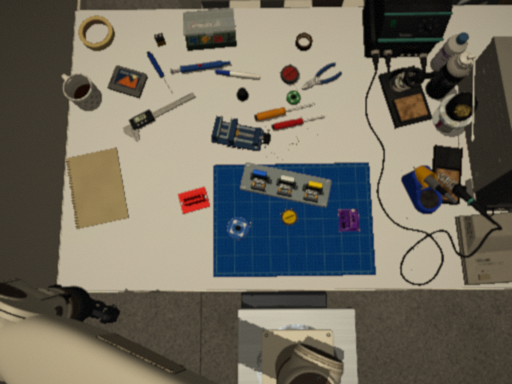

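The scene shows blue, white and yellow handles on the grey stand, at about (260,177), (287,185) and (314,189) in top. The red holder is at (194,200), the reel at (238,228), the tin at (290,216) and the board at (348,220).

```bash
cat > h.py <<'E'
from workcell import bot
import cv2,numpy as np
def ray(info,u,v):
    f=192/np.tan(np.radians(info["vertical_fov"])/2); P=np.array(info["pose"])
    d=P[:3,:3]@np.array([(u-info["cx"])/f,-(v-info["cy"])/f,-1]); return P[:3,3],d
def onz(info,u,v,z):
    o,d=ray(info,u,v); return o+d*(z-o[2])/d[2]
def proj(info,p):
    f=192/np.tan(np.radians(info["vertical_fov"])/2); P=np.array(info["pose"])
    c=P[:3,:3].T@(np.array(p)-P[:3,3]); return info["cx"]+f*c[0]/-c[2], info["cy"]-f*c[1]/-c[2]
def tri(a,b):
    (o1,d1),(o2,d2)=a,b
    s=np.linalg.lstsq(np.c_[d1,-d2],o2-o1,rcond=None)[0]
    p,q=o1+s[0]*d1,o2+s[1]*d2; return (p+q)/2,np.linalg.norm(p-q)
E
python3 - <<'E'
from h import *
im=cv2.imread("pics/top0.png"); i=bot.camera_info("top")
hsv=cv2.cvtColor(im,cv2.COLOR_BGR2HSV)
def blobs(m,name,z,box,amin=12):
    k=np.zeros(m.shape,np.uint8); x0,y0,x1,y1=box; k[y0:y1,x0:x1]=m[y0:y1,x0:x1]
    cs,_=cv2.findContours(k,cv2.RETR_EXTERNAL,cv2.CHAIN_APPROX_NONE)
    for c in cs:
        if cv2.contourArea(c)<amin: continue
        (u,v),wh,a=cv2.minAreaRect(c); bp=np.array([onz(i,*p,z)[:2] for p in cv2.boxPoints(((u,v),wh,a))])
        print(name,np.round((u,v),1),np.round(wh,1),round(a,1),"->",np.round(onz(i,u,v,z),3),"box",np.round(bp,3).tolist())
I=lambda lo,hi:cv2.inRange(hsv,np.array(lo),np.array(hi))
blobs(I((0,150,90),(8,255,255)),"red",.005,(170,180,215,220))
blobs(I((105,150,120),(125,255,255)),"blue",.104,(245,165,275,188))
blobs(I((20,140,120),(35,255,255)),"yel",.104,(300,175,330,205))
blobs(I((0,0,190),(179,50,255)),"whi",.104,(275,172,300,195))
blobs(I((0,0,60),(179,70,255)),"stand",.014,(236,160,335,212),300)
blobs(I((20,140,120),(35,255,255)),"tin",.016,(278,205,300,228))
blobs(I((130,60,40),(165,255,255)),"board",.01,(330,200,365,240),100)
cv2.imwrite("pics/crop0.png",cv2.resize(im[155:245,170:370],None,fx=4,fy=4,interpolation=cv2.INTER_CUBIC))
E
```

```text
red [193.5 199.8] [20.1 27.7] 74.1 -> [0.45  0.282 0.005] box [[0.467, 0.329], [0.489, 0.253], [0.433, 0.237], [0.412, 0.312]]
blue [259.1 172.2] [12.4  3.5] 11.3 -> [0.506 0.096 0.104] box [[0.505, 0.113], [0.514, 0.111], [0.508, 0.079], [0.498, 0.081]]
yel [315.3 184. ] [13.5  4.9] 11.3 -> [ 0.473 -0.051  0.104] box [[0.471, -0.032], [0.483, -0.035], [0.476, -0.07], [0.463, -0.067]]
whi [287.  178.1] [10.6  2.3] 12.5 -> [0.49  0.023 0.104] box [[0.49, 0.037], [0.496, 0.036], [0.49, 0.009], [0.484, 0.01]]
stand [285. 183.] [46. 98.] 90.0 -> [0.495 0.023 0.014] box [[0.563, 0.161], [0.56, -0.118], [0.428, -0.113], [0.43, 0.162]]
tin [289. 216.] [12. 12.] 0.0 -> [0.4   0.014 0.016] box [[0.384, 0.031], [0.417, 0.03], [0.417, -0.004], [0.383, -0.003]]
board [348.3 219.5] [22.2 20. ] 86.2 -> [ 0.389 -0.152  0.01 ] box [[0.419, -0.124], [0.422, -0.18], [0.36, -0.181], [0.357, -0.125]]
```

View pics/crop0.png

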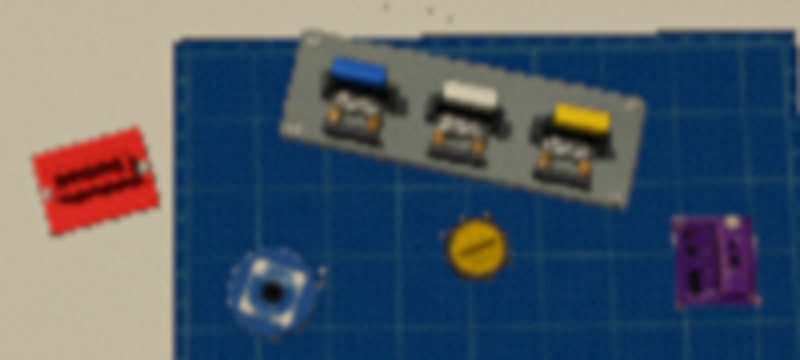

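The crop shows the red holder's slot dark and running along its long side. The clip jaws face the robot, and the handles lie along the stand's y. Everything agrees with the given sizes: handle spacing is 75 mm and the holder foot 79 x 58 mm. The stand yaw is about -12.6° and the holder about +16°. I'll move toward the holder and look with the wrist camera.

>>> step_arm(
  targets="0.2 0.42 -0.36 0.04 0 0 -1;0.2 0.42 -0.36 0.04 0 0 -1;0.2 0.42 -0.36 0.04 0 0 -1;0.2 0.42 -0.36 0.04 0 0 -1;0.2 0.42 -0.36 0.04 0 0 -1;0.2 0.42 -0.36 0.04 0 0 -1;0.2 0.42 -0.36 0.04 0 0 -1;0.2 0.42 -0.36 0.04 0 0 -1;0.2 0.42 -0.36 0.04 0 0 -1;0.2 0.42 -0.36 0.04 0 0 -1",
)

```text
clock: 0.93
eef_pos: [0.3991, 0.2826, 0.2508]
tool_rot: [0.554, 0.833, -0.0, -0.0]
ft_force: [-0.6, 0.7, -0.1]
grip_width: 0.0511
grasp_force: 0.0
```

```bash
python3 - <<'E'
from h import *
i=bot.camera_info("wrist"); im=bot.camera("wrist")[:,:,::-1]; cv2.imwrite("pics/w1.png",im)
np.save("w1.npy",i["pose"]); print(i["vertical_fov"],i["cx"],i["cy"]); print(np.round(i["pose"],4).tolist())
o=bot.get_obs(); print(o["clock"],o["eef_pos"],o["tool_rot"],o["ft_force"],o["grip_width"])
print("holder expected",proj(i,(.45,.282,.005)))
E
```

```text
60.742884311264184 260.8007316363773 192.98693564973408
[[0.9223, -0.3698, -0.1125, 0.3711], [0.3866, 0.8821, 0.2693, 0.3517], [-0.0004, -0.2919, 0.9565, 0.3939], [0.0, 0.0, 0.0, 1.0]]
0.9833 [0.39870558 0.283033   0.25087513] [ 5.53419909e-01  8.32902170e-01 -4.62908510e-04 -4.06205295e-04] [-0.50412164 -0.2902693   0.37404661] 0.05146249579122386
holder expected (np.float64(298.47088458849817), np.float64(174.28241305702696))
```

View pics/w1.png

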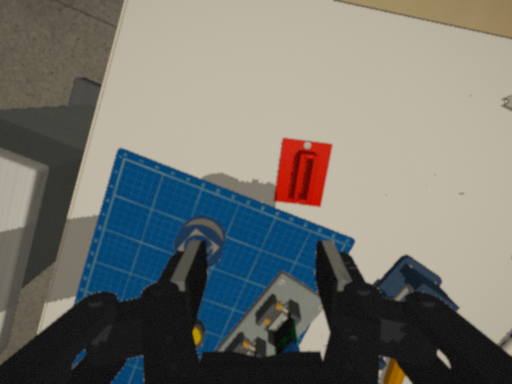

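The wrist view shows the holder at about (303,172), with its slot a dark line along the long side. The fingers are at the bottom, the reel at (200,235) and the stand at lower right. Next I'll measure the holder here and move over the cards.

```bash
python3 - <<'E'
from h import *
i=bot.camera_info("wrist"); i["pose"]=np.load("w1.npy"); im=cv2.imread("pics/w1.png")
hsv=cv2.cvtColor(im,cv2.COLOR_BGR2HSV)
red=cv2.inRange(hsv,np.array((0,150,60)),np.array((8,255,255)))|cv2.inRange(hsv,np.array((172,150,60)),np.array((179,255,255)))
c=max(cv2.findContours(red,cv2.RETR_EXTERNAL,cv2.CHAIN_APPROX_NONE)[0],key=cv2.contourArea)
r=cv2.minAreaRect(c); b=np.array([onz(i,*p,.004)[:2] for p in cv2.boxPoints(r)]); e=np.diff(np.r_[b,b[:1]],axis=0)
print(r,np.round(b.mean(0),4),np.round(np.linalg.norm(e,axis=1),4),np.degrees(np.arctan2(e[:,1],e[:,0])))
cv2.imwrite("pics/w1c.png",cv2.resize(im[130:215,265:345],None,fx=6,fy=6,interpolation=cv2.INTER_CUBIC))
E
```

```text
((302.5500183105469, 172.14999389648438), (48.931793212890625, 63.21534729003906), 8.130102157592773) [0.4541 0.2851] [0.0785 0.0584 0.0791 0.0618] [ 105.6653923    14.6823781   -71.83778408 -165.78800153]
```

View pics/w1c.png

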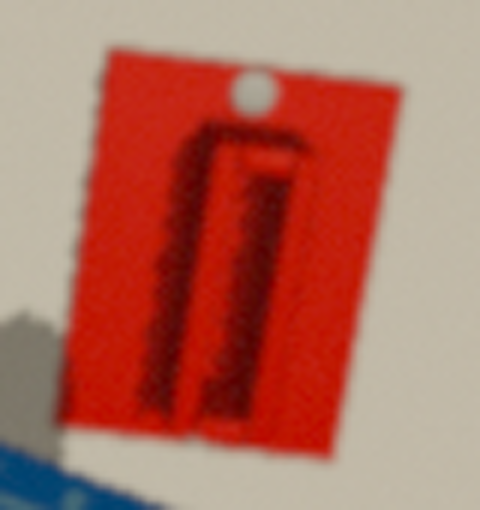

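The crop shows the foot corners at (110,48), (402,88), (333,457) and (62,425). The slot opening is centred near (248,296) at the rim.

```bash
python3 - <<'E'
from h import *
i=bot.camera_info("wrist"); i["pose"]=np.load("w1.npy")
g=lambda u,v,z: onz(i,265+(u+.5)/6-.5,130+(v+.5)/6-.5,z)
b=np.array([g(u,v,.004)[:2] for u,v in((110,48),(402,88),(333,457),(62,425))]); e=np.diff(np.r_[b,b[:1]],axis=0)
print(b.mean(0),np.linalg.norm(e,axis=1),np.degrees(np.arctan2(e[:,1],e[:,0])))
for q in ((248,296),(250,178),(293,178),(205,415),(250,415)): print(q,g(*q,.035))
E
```

```text
[0.45378604 0.28521633] [0.05859957 0.07803036 0.05738844 0.07871895] [  15.00756898  -74.32270988 -164.32831826  106.5559375 ]
(248, 296) [0.45392294 0.28573977 0.035     ]
(250, 178) [0.44471866 0.30631458 0.035     ]
(293, 178) [0.45205617 0.30939062 0.035     ]
(205, 415) [0.45629658 0.26118247 0.035     ]
(250, 415) [0.46425936 0.26452111 0.035     ]
```

>>> step_arm(
  targets="0 0.14 -0.45 0.04 0 0 -0.785;0 0.14 -0.45 0.04 0 0 -0.785;0 0.14 -0.45 0.04 0 0 -0.785;0 0.14 -0.45 0.04 0 0 -0.785;0 0.14 -0.45 0.04 0 0 -0.785;0 0.14 -0.45 0.04 0 0 -0.785;0 0.14 -0.45 0.04 0 0 -0.785;0 0.14 -0.45 0.04 0 0 -0.785",
)

```text
clock: 1.65
eef_pos: [0.4694, 0.0577, 0.2712]
tool_rot: [0.781, 0.625, 0.0, -0.0]
ft_force: [-1.0, 0.5, 0.3]
grip_width: 0.0426
grasp_force: 0.0
```

```bash
python3 - <<'E'
from h import *
i=bot.camera_info("wrist"); im=bot.camera("wrist")[:,:,::-1]; cv2.imwrite("pics/w2.png",im)
np.save("w2.npy",i["pose"])
o=bot.get_obs(); print(o["clock"],o["eef_pos"],o["tool_rot"],o["grip_width"])
for p in((.506,.096,.104),(.49,.023,.104),(.473,-.051,.104)): print(np.round(proj(i,p),1))
E
```

```text
1.7 [0.46909104 0.05856294 0.27113094] [ 7.80082888e-01  6.25676052e-01 -7.31410254e-05 -4.00115490e-04] 0.04265906305178125
[289.4 126.4]
[287.8 202.4]
[285.7 270. ]
```

View pics/w2.png

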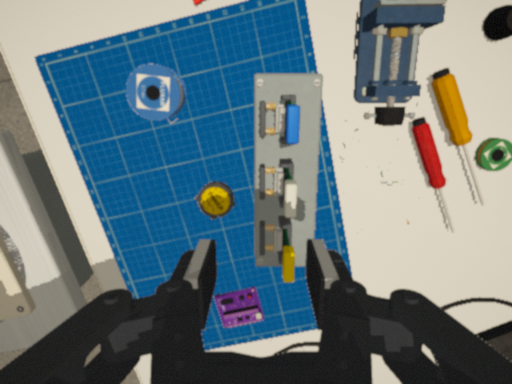

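The wrist view shows blue at about (292,124), white at (290,195) and yellow at (289,263). The stand is now nearly vertical in the image, so the yaw is right.

```bash
python3 - <<'E'
from h import *
i=bot.camera_info("wrist"); i["pose"]=np.load("w2.npy"); im=cv2.imread("pics/w2.png")
hsv=cv2.cvtColor(im,cv2.COLOR_BGR2HSV)
t=bot.camera_info("top"); T={"blue":(259.1,172.2),"whi":(287,178.1),"yel":(315.3,184)}
R={"blue":((100,150,90),(125,255,255),(280,95,305,150)),"whi":((0,0,150),(179,50,255),(278,165,305,220)),"yel":((20,140,90),(35,255,255),(275,235,303,290))}
for n,(lo,hi,(x0,y0,x1,y1)) in R.items():
    m=np.zeros(im.shape[:2],np.uint8); m[y0:y1,x0:x1]=cv2.inRange(hsv[y0:y1,x0:x1],np.array(lo),np.array(hi))
    c=max(cv2.findContours(m,cv2.RETR_EXTERNAL,cv2.CHAIN_APPROX_NONE)[0],key=cv2.contourArea)
    r=cv2.boundingRect(c); mr=cv2.minAreaRect(c); u,v=mr[0]
    print(n,r,np.round(mr[0],1),np.round(mr[1],1),mr[2],"z.104",np.round(onz(i,u,v,.104),4),"tri",[np.round(q,4) for q in tri(ray(i,u,v),ray(t,*T[n]))])
    # far/near ends along rows and side columns at z=.104
    print("  cols",np.round(onz(i,r[0],v,.104)[:2],4),np.round(onz(i,r[0]+r[2],v,.104)[:2],4),"rows",np.round(onz(i,u,r[1],.104)[:2],4),np.round(onz(i,u,r[1]+r[3],.104)[:2],4))
E
```

```text
blue (286, 104, 13, 40) [292.  123.5] [39. 12.] 90.0 z.104 [0.5089 0.0981 0.104 ] tri [array([0.5103, 0.096 , 0.0859]), np.float64(0.0004)]
  cols [0.5035 0.0993] [0.5153 0.0967] rows [0.5123 0.1153] [0.5053 0.0794]
whi (285, 165, 20, 51) [294.5 190. ] [50. 19.] 90.0 z.104 [0.499  0.0343 0.104 ] tri [array([0.5006, 0.0192, 0.0546]), np.float64(0.001)]
  cols [0.4898 0.0363] [0.5091 0.032 ] rows [0.5037 0.059 ] [0.4938 0.0073]
yel (282, 246, 13, 36) [288.  263.5] [35. 12.] 90.0 z.104 [ 0.4769 -0.044   0.104 ] tri [array([ 0.4764, -0.0531,  0.0879]), np.float64(0.0)]
  cols [ 0.4707 -0.0426] [ 0.4841 -0.0456] rows [ 0.4809 -0.024 ] [ 0.4725 -0.0659]
```

Blue is at (0.510, 0.096), white at about (0.493, 0.022) and yellow at (0.4765, -0.053). I'll lower onto blue first.

>>> step_arm(
  targets="0 0.08 0.076 0 0 0 0;0 0.08 0.076 -0.05 0 0 0;0 0.08 0.076 -0.13 0 0 0;0 0.08 0.076 -0.21 0 0 0;0 0.08 0.076 -0.28 0 0 0;0 0.08 0.076 -0.33 0 0 0;0 0.08 0.076 -0.36 0 0 0;0 0.08 0.076 -0.38 0 0 0;0 0.08 0.076 -0.392 0 0 0;0 0.08 0.076 -0.392 0 0 0",
)

```text
clock: 2.53
eef_pos: [0.5086, 0.0969, 0.0745]
tool_rot: [0.78, 0.626, -0.001, -0.0]
ft_force: [1.1, -0.4, 0.6]
grip_width: 0.0428
grasp_force: 0.0
```

```bash
python3 - <<'E'
from h import *
im=bot.camera("wrist")[:,:,::-1]; cv2.imwrite("pics/w3.png",im)
o=bot.get_obs(); print(o["clock"],o["eef_pos"],o["tool_rot"],o["ft_force"],o["grip_width"])
E
```

```text
2.5833 [0.50950161 0.09674647 0.07555505] [ 7.79851380e-01  6.25964707e-01  9.98716464e-05 -9.04265037e-06] [-0.5881669  0.2112857  0.7148734] 0.04272000920002893
```

View pics/w3.png

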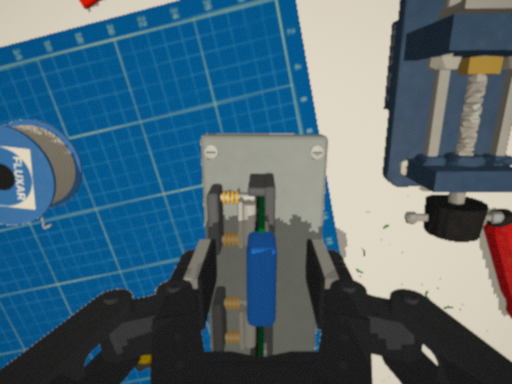

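The handle at (261,280) sits midway between the finger pads, at 212 and 310. Closing now.

>>> step_arm(
  targets="-1 0 0 0 0 0 0;-1 0 0 0 0 0 0;-1 0 0 0 0 0 0;-1 0 0 0 0 0 0;-1 0 0 0 0 0 0;-1 0 0 0 0 0 0;-1 0 0 0 0 0 0;-1 0 0 0 0 0 0",
)

```text
clock: 3.25
eef_pos: [0.5093, 0.0963, 0.0768]
tool_rot: [0.78, 0.625, 0.001, -0.001]
ft_force: [-3.1, 1.7, 4.9]
grip_width: 0.0108
grasp_force: 59.0
```

```bash
python3 - <<'E'
from h import *
for k in range(1):
    o=bot.get_obs(); print(o["clock"],o["eef_pos"],o["ft_force"],o["ft_torque"],o["grip_width"],o["grasp_force"])
E
```

```text
3.25 [0.50926958 0.09627598 0.07675314] [-3.11106042  1.67653051  4.93726488] [ 0.31459187  0.8172397  -0.01845774] 0.01076156892138414 58.957836627960205
```

>>> step_arm(
  targets="-1 0 0 0.001 0 0 0;-1 0 0 0.002 0 0 0;-1 0 0 0.003 0 0 0;-1 0 0 0.003 0 0 0",
)

```text
clock: 3.58
eef_pos: [0.5092, 0.0962, 0.0768]
tool_rot: [0.78, 0.625, 0.0, -0.001]
ft_force: [-2.3, 4.5, 0.0]
grip_width: 0.0108
grasp_force: 58.9
```

>>> step_arm(
  targets="-1 0 0 0.001 0 0 0;-1 0 0 0.002 0 0 0;-1 0 0 0.003 0 0 0;-1 0 0 0.004 0 0 0;-1 0 0 0.004 0 0 0",
)

```text
clock: 4.0
eef_pos: [0.509, 0.0961, 0.077]
tool_rot: [0.78, 0.625, -0.001, -0.001]
ft_force: [-0.0, 4.8, -13.7]
grip_width: 0.011
grasp_force: 58.8
```

Force -13.7 N with no slide, so blue is in a good clip. Backing off at once.

>>> step_arm(
  targets="-1 0 0 -0.002 0 0 0;-1 0 0 -0.004 0 0 0;-1 0 0 -0.004 0 0 0",
)

```text
clock: 4.25
eef_pos: [0.5091, 0.0961, 0.0769]
tool_rot: [0.78, 0.625, -0.0, -0.001]
ft_force: [-3.3, 5.1, -0.9]
grip_width: 0.0109
grasp_force: 60.6
```

>>> step_arm(
  targets="0 0 0 0 0 0 0;0 0 0 0 0 0 0;0 0 0 0 0 0 0;0 0 0 0 0 0 0;0 0 0 0 0 0 0;0 0 0 0 0 0 0;0 0 0 0.04 0 0 0;0 0 0 0.1 0 0 0;0 0 0 0.12 0 0 0;0 0 0 0.12 0 0 0",
)

```text
clock: 5.08
eef_pos: [0.5121, 0.096, 0.14]
tool_rot: [0.78, 0.625, 0.003, 0.002]
ft_force: [0.8, 0.1, -0.1]
grip_width: 0.0429
grasp_force: 0.0
```

>>> step_arm(
  targets="0 -0.018 -0.074 0 0 0 0;0 -0.034 -0.148 0 0 0 0;0 -0.034 -0.148 -0.04 0 0 0;0 -0.034 -0.148 -0.08 0 0 0;0 -0.034 -0.148 -0.11 0 0 0;0 -0.034 -0.148 -0.12 0 0 0;0 -0.034 -0.148 -0.12 0 0 0",
)

```text
clock: 5.67
eef_pos: [0.4905, 0.0215, 0.0745]
tool_rot: [0.78, 0.625, -0.002, -0.001]
ft_force: [0.1, 0.8, 0.1]
grip_width: 0.0425
grasp_force: 0.0
```

```bash
python3 - <<'E'
from h import *
im=bot.camera("wrist")[:,:,::-1]; cv2.imwrite("pics/w4.png",im[100:])
o=bot.get_obs(); print(o["clock"],o["eef_pos"],o["ft_force"],o["grip_width"])
E
```

```text
5.7167 [0.49160007 0.02165621 0.07574766] [ 0.36704108 -0.04196046 -0.23516771] 0.04288955324659904
```

View pics/w4.png

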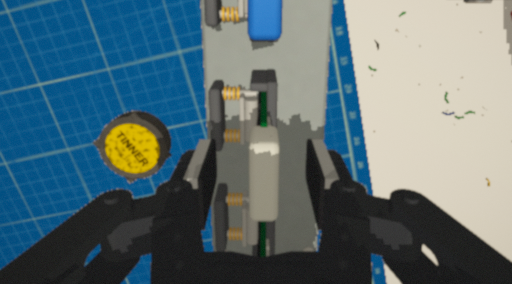

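The white handle at (264,175) is within 1 mm of centre. Closing.

>>> step_arm(
  targets="-1 0.002 0 0 0 0 0;-1 0.002 0 0 0 0 0;-1 0.002 0 0 0 0 0;-1 0.002 0 0 0 0 0;-1 0.002 0 0 0 0 0;-1 0.002 0 0 0 0 0;-1 0.002 0 0.001 0 0 0;-1 0.002 0 0.002 0 0 0;-1 0.002 0 0.003 0 0 0;-1 0.002 0 0.003 0 0 0",
)

```text
clock: 6.55
eef_pos: [0.4931, 0.0221, 0.078]
tool_rot: [0.78, 0.625, -0.0, -0.001]
ft_force: [-1.6, 1.5, -1.4]
grip_width: 0.0109
grasp_force: 58.7
```

>>> step_arm(
  targets="-1 0 0 0.001 0 0 0;-1 0 0 0.001 0 0 0;-1 0 0 0.001 0 0 0",
)

```text
clock: 6.8
eef_pos: [0.4931, 0.0219, 0.0783]
tool_rot: [0.78, 0.625, -0.0, -0.001]
ft_force: [-1.9, 2.0, -5.0]
grip_width: 0.0108
grasp_force: 58.3
```

>>> step_arm(
  targets="-1 0 0 0.001 0 0 0;-1 0 0 0.001 0 0 0;-1 0 0 0.001 0 0 0",
)

```text
clock: 7.05
eef_pos: [0.493, 0.0217, 0.079]
tool_rot: [0.78, 0.625, -0.0, -0.0]
ft_force: [-2.1, 2.2, -5.5]
grip_width: 0.0111
grasp_force: 58.3
```

>>> step_arm(
  targets="-1 0 0 0.001 0 0 0;-1 0 0 0.002 0 0 0;-1 0 0 0.002 0 0 0;-1 0 0 0.002 0 0 0",
)

```text
clock: 7.38
eef_pos: [0.4931, 0.0214, 0.0802]
tool_rot: [0.78, 0.625, -0.001, -0.0]
ft_force: [-3.5, 0.9, -5.3]
grip_width: 0.011
grasp_force: 58.4
```

White slides at a steady 5.3 N or so, so it is in the weak clip. Drawing it straight up.

>>> step_arm(
  targets="-1 0 0 0.006 0 0 0;-1 0 0 0.012 0 0 0;-1 0 0 0.02 0 0 0;-1 0 0 0.028 0 0 0;-1 0 0 0.036 0 0 0;-1 0 0 0.044 0 0 0;-1 0 0 0.052 0 0 0;-1 0 0 0.06 0 0 0;-1 0 0 0.07 0 0 0;-1 0 0 0.08 0 0 0",
)

```text
clock: 8.22
eef_pos: [0.4956, 0.0216, 0.1219]
tool_rot: [0.78, 0.625, 0.002, 0.002]
ft_force: [-0.2, -0.3, -1.0]
grip_width: 0.0108
grasp_force: 59.0
```

>>> step_arm(
  targets="-1 0 0 0.02 0 0 0;-1 0 0 0.04 0 0 0;-1 0 0 0.07 0 0 0;-1 0 0 0.1 0 0 0;-1 0 0 0.13 0 0 0;-1 0 0 0.16 0 0 0;-1 0 0 0.18 0 0 0;-1 0 0 0.19 0 0 0;-1 0 0 0.19 0 0 0;-1 0 0 0.19 0 0 0",
)

```text
clock: 9.05
eef_pos: [0.4936, 0.0217, 0.2153]
tool_rot: [0.78, 0.625, 0.0, 0.0]
ft_force: [0.1, 0.2, -0.6]
grip_width: 0.011
grasp_force: 59.0
```

```bash
python3 - <<'E'
from h import *
for n in("wrist","scene"): cv2.imwrite(f"pics/l_{n}.png",bot.camera(n)[:,:,::-1])
a=cv2.imread("pics/l_wrist.png")[100:384]; b=cv2.imread("pics/l_scene.png")[90:270,170:350]
b=cv2.resize(b,(284,284),interpolation=cv2.INTER_CUBIC); cv2.imwrite("pics/l.png",np.hstack([a,b]))
o=bot.get_obs(); print(o["clock"],o["eef_pos"],o["tool_rot"],o["ft_force"],o["grip_width"])
E
```

```text
9.15 [0.4929668  0.02163328 0.21442731] [ 7.80447732e-01  6.25220448e-01 -7.01041242e-04 -4.87416633e-04] [ 0.81231651  0.1480645  -0.74800839] 0.011127959860037664
```

View pics/l.png

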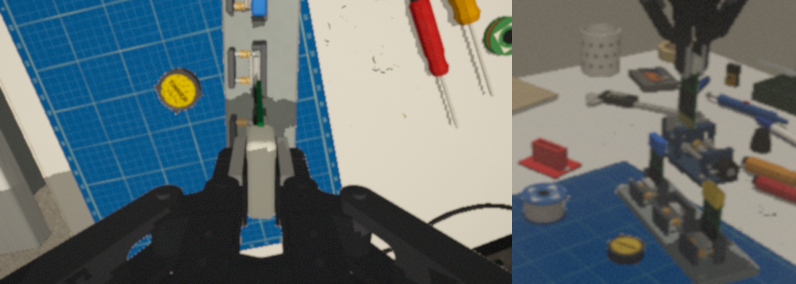

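The card hangs upright in the gripper, clear of everything, with blue and yellow still home. I'll work out the in-hand offset from the wrist picture and carry the card above the holder.

>>> step_arm(
  targets="-1 -0.01 0.06 0 0 0 0.08;-1 -0.02 0.12 0 0 0 0.16;-1 -0.03 0.19 0 0 0 0.24;-1 -0.04 0.26 0 0 0 0.32;-1 -0.05 0.33 0 0 0 0.4;-1 -0.06 0.4 0 0 0 0.48;-1 -0.07 0.46 0 0 0 0.56;-1 -0.08 0.5 0 0 0 0.624;-1 -0.08 0.527 0 0 0 0.624;-1 -0.08 0.527 0 0 0 0.624",
)

```text
clock: 9.98
eef_pos: [0.453, 0.2874, 0.2142]
tool_rot: [0.605, 0.797, -0.0, -0.0]
ft_force: [0.3, 0.3, -0.2]
grip_width: 0.011
grasp_force: 58.9
```

>>> step_arm(
  targets="-1 0 0 -0.03 0 0 0;-1 0 0 -0.07 0 0 0;-1 0 0 -0.11 0 0 0;-1 0 0 -0.14 0 0 0;-1 0 0 -0.16 0 0 0;-1 0 0 -0.17 0 0 0;-1 0 0 -0.17 0 0 0;-1 0 0 -0.17 0 0 0",
)

```text
clock: 10.65
eef_pos: [0.454, 0.2849, 0.1307]
tool_rot: [0.606, 0.796, 0.0, 0.0]
ft_force: [-0.2, 0.4, -1.1]
grip_width: 0.0109
grasp_force: 58.9
```

```bash
python3 - <<'E'
from h import *
o=bot.get_obs(); print(o["clock"],o["eef_pos"],o["tool_rot"],o["ft_force"],o["grip_width"])
i=bot.camera_info("wrist")
ims={n:bot.camera(n)[:,:,::-1].copy() for n in("wrist","scene","top")}
for n in ims: cv2.imwrite(f"pics/h_{n}.png",ims[n])
s=bot.camera_info("scene"); e=np.array(bot.get_obs()["eef_pos"]); print(e)
a=np.radians(15.5); X=np.array([np.cos(a),np.sin(a),0]); Y=np.array([-np.sin(a),np.cos(a),0])
# handle -y edge along column
w=ims["wrist"]; print("col257 rows",[(r,w[r,257].tolist()) for r in range(215,335,4)])
c=e+[0,0,.026]
for d in(-.018,.018): print("pred top edge",np.round(proj(i,c+d*Y),1))
foot=e-[0,0,.064]
for q in((-.02,0),(.02,0),(-.02,.09),(.02,.09)): print("scene card corner",np.round(proj(s,foot+q[0]*Y+[0,0,q[1]]),1))
for q in((-.024,-.005),(-.024,.005),(.024,.005),(.024,-.005)): print("scene slot rim",np.round(proj(s,np.array([.454,.2855,.035])+q[0]*Y+q[1]*X),1))
S=ims["scene"][125:215,140:250]; W=w[190:350,180:340]
cv2.imwrite("pics/h.png",np.hstack([cv2.resize(S,(440,360),interpolation=cv2.INTER_CUBIC),cv2.resize(W,(360,360))]))
E
```

```text
10.65 [0.45401336 0.28485151 0.13067182] [6.05888185e-01 7.95549793e-01 1.30516389e-04 1.29386592e-04] [-0.16317216  0.38269599 -1.09340213] 0.010935766284470573
[0.45435188 0.2855147  0.1314725 ]
col257 rows [(215, [10, 31, 7]), (219, [10, 29, 5]), (223, [19, 46, 9]), (227, [72, 89, 86]), (231, [84, 96, 101]), (235, [85, 98, 102]), (239, [90, 102, 107]), (243, [113, 129, 135]), (247, [91, 104, 109]), (251, [88, 103, 107]), (255, [91, 104, 108]), (259, [91, 105, 109]), (263, [90, 105, 108]), (267, [90, 104, 108]), (271, [90, 103, 107]), (275, [90, 104, 107]), (279, [91, 104, 109]), (283, [89, 103, 107]), (287, [91, 105, 109]), (291, [90, 104, 109]), (295, [89, 104, 108]), (299, [89, 103, 107]), (303, [88, 103, 108]), (307, [88, 103, 107]), (311, [89, 103, 107]), (315, [86, 100, 105]), (319, [70, 63, 58]), (323, [62, 68, 66]), (327, [92, 102, 101]), (331, [96, 107, 107])]
pred top edge [260.  321.6]
pred top edge [259.8 243.8]
scene card corner [199.8 170.4]
scene card corner [187.4 166. ]
scene card corner [198.9 133.4]
scene card corner [186.  129.6]
scene slot rim [199.8 184.3]
scene slot rim [202.7 182.9]
scene slot rim [188.  177.4]
scene slot rim [185.1 178.7]
```

View pics/h.png

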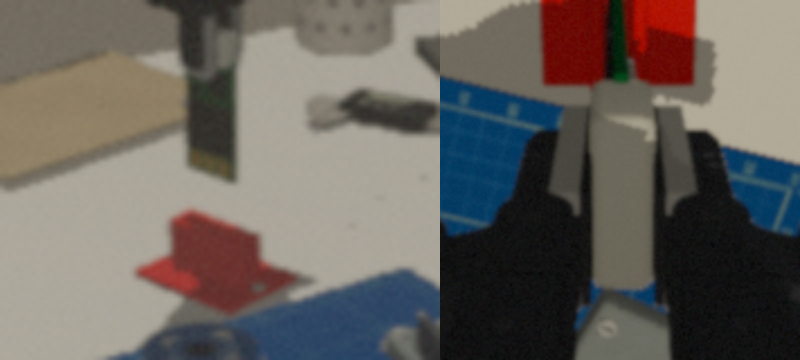

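The card is upright above the slot. Its foot is at (187,167)-(199,170) and the holder block top at (183,179)-(205,184) in scene pixels, both within 1 px of prediction. The handle sits about 1.7 mm toward +y in the hand, so I'll correct for that and lower gently.

>>> step_arm(
  targets="-1 0.002 -0.003 -0.01 0 0 0;-1 0.002 -0.003 -0.02 0 0 0;-1 0.002 -0.003 -0.03 0 0 0;-1 0.002 -0.003 -0.04 0 0 0;-1 0.002 -0.003 -0.05 0 0 0;-1 0.002 -0.003 -0.06 0 0 0;-1 0.002 -0.003 -0.07 0 0 0;-1 0.002 -0.003 -0.074 0 0 0;-1 0.002 -0.003 -0.074 0 0 0",
)

```text
clock: 11.55
eef_pos: [0.4541, 0.2834, 0.0925]
tool_rot: [0.605, 0.796, -0.001, -0.0]
ft_force: [-0.2, 0.5, -0.4]
grip_width: 0.0109
grasp_force: 58.9
```

Foot about 6 mm below the rim with no contact force, so it is in the slot. Continuing down slowly.

>>> step_arm(
  targets="-1 0 0 -0.006 0 0 0;-1 0 0 -0.012 0 0 0;-1 0 0 -0.018 0 0 0;-1 0 0 -0.024 0 0 0;-1 0 0 -0.03 0 0 0;-1 0 0 -0.034 0 0 0;-1 0 0 -0.036 0 0 0;-1 0 0 -0.038 0 0 0;-1 0 0 -0.04 0 0 0;-1 0 0 -0.04 0 0 0",
)

```text
clock: 12.38
eef_pos: [0.4545, 0.2837, 0.0732]
tool_rot: [0.605, 0.796, -0.0, -0.0]
ft_force: [-0.2, -0.9, -1.4]
grip_width: 0.0113
grasp_force: 58.9
```

>>> step_arm(
  targets="-1 0 0 -0.002 0 0 0;-1 0 0 -0.004 0 0 0;-1 0 0 -0.006 0 0 0;-1 0 0 -0.006 0 0 0",
)

```text
clock: 12.72
eef_pos: [0.4544, 0.2836, 0.0701]
tool_rot: [0.605, 0.796, -0.0, -0.0]
ft_force: [0.3, 0.0, -0.4]
grip_width: 0.0109
grasp_force: 58.9
```

>>> step_arm(
  targets="-1 0 0 -0.001 0 0 0;-1 0 0 -0.002 0 0 0;-1 0 0 -0.002 0 0 0",
)

```text
clock: 12.97
eef_pos: [0.4545, 0.2837, 0.0692]
tool_rot: [0.605, 0.796, -0.0, -0.0]
ft_force: [0.8, 1.0, -0.4]
grip_width: 0.0109
grasp_force: 58.9
```

>>> step_arm(
  targets="-1 0 0 -0.001 0 0 0;-1 0 0 -0.002 0 0 0;-1 0 0 -0.002 0 0 0",
)

```text
clock: 13.22
eef_pos: [0.4547, 0.2838, 0.0689]
tool_rot: [0.605, 0.796, 0.0, 0.0]
ft_force: [-1.4, -0.9, 4.1]
grip_width: 0.0107
grasp_force: 59.8
```

>>> step_arm(
  targets="-1 0 0 -0.001 0 0 0;-1 0 0 -0.002 0 0 0;-1 0 0 -0.002 0 0 0",
)

```text
clock: 13.47
eef_pos: [0.4549, 0.2839, 0.0688]
tool_rot: [0.605, 0.796, 0.001, 0.0]
ft_force: [-2.1, -2.0, 9.8]
grip_width: 0.0108
grasp_force: 61.0
```

The foot is on the floor. I'll unload, open and lift away.

>>> step_arm(
  targets="-1 0 0 0.003 0 0 0;-1 0 0 0.003 0 0 0;-0.6 0 0 0.003 0 0 0;-0.4 0 0 0.003 0 0 0;-0.2 0 0 0.003 0 0 0;0 0 0 0.003 0 0 0;0 0 0 0.003 0 0 0;0 0 0 0.003 0 0 0;0 0 0 0.003 0 0 0;0 0 0 0.003 0 0 0",
)

```text
clock: 14.3
eef_pos: [0.4545, 0.2837, 0.0687]
tool_rot: [0.605, 0.796, -0.0, -0.0]
ft_force: [-0.0, -0.3, -0.9]
grip_width: 0.0427
grasp_force: 0.0
```

>>> step_arm(
  targets="0 0 0 0.03 0 0 0;0 0 0 0.06 0 0 0;0 0 0 0.1 0 0 0;0 0 0 0.16 0 0 0;0 0 0 0.22 0 0 0;0 0 0 0.26 0 0 0;0 0 0 0.26 0 0 0;0 0 0 0.26 0 0 0",
)

```text
clock: 14.97
eef_pos: [0.4554, 0.2842, 0.2003]
tool_rot: [0.605, 0.796, 0.002, 0.001]
ft_force: [-0.3, 0.6, -1.1]
grip_width: 0.043
grasp_force: 0.0
```

```bash
python3 - <<'E'
from h import *
o=bot.get_obs(); print(o["clock"],o["eef_pos"],o["ft_force"],o["grip_width"])
s=bot.camera_info("scene"); im=bot.camera("scene")[:,:,::-1].copy(); cv2.imwrite("pics/f_scene.png",im)
im0=cv2.imread("pics/scene0.png")
a=np.radians(15.5);Y=np.array([-np.sin(a),np.cos(a),0]); top=np.array([.454,.2855,.095])
for d in(-.018,0,.018): print("pred handle",np.round(proj(s,top+d*Y),1))
hsv=cv2.cvtColor(im,cv2.COLOR_BGR2HSV)
x0,y0,x1,y1=165,120,225,205
d=np.zeros(im.shape[:2],np.uint8); d[y0:y1,x0:x1]=(np.abs(im.astype(int)-im0).sum(2)>45)[y0:y1,x0:x1]*255
for c in cv2.findContours(d,cv2.RETR_EXTERNAL,cv2.CHAIN_APPROX_NONE)[0]:
    if cv2.contourArea(c)>15: print("new in holder area",cv2.boundingRect(c),cv2.minAreaRect(c))
g=np.zeros(im.shape[:2],np.uint8); D=np.abs(im.astype(int)-im0).sum(2)
for n,(b) in {"blue":(250,170,272,222),"yel":(285,200,312,260),"reel":(170,200,212,235),"tin":(228,235,258,260),"board":(270,280,325,312)}.items():
    print(n,"mean change",D[b[1]:b[3],b[0]:b[2]].mean().round(1))
t=bot.camera("top")[:,:,::-1]; t0=cv2.imread("pics/top0.png"); D=np.abs(t.astype(int)-t0).sum(2)
for n,b in {"reel":(225,217,252,240),"tin":(280,207,300,225),"board":(335,207,362,234)}.items(): print("top",n,D[b[1]:b[3],b[0]:b[2]].mean().round(1))
print([im[y,190].tolist() for y in range(130,185,4)])
E
```

```text
14.9667 [0.45536615 0.28419709 0.20025082] [-0.34881174  0.60317267 -1.09952601] 0.04296197540305552
pred handle [198.8 159.2]
pred handle [193.1 157.3]
pred handle [187.5 155.4]
new in holder area (185, 193, 37, 12) ((202.91888427734375, 198.6339569091797), (10.555245399475098, 36.270084381103516), 87.51044464111328)
new in holder area (183, 159, 17, 27) ((191.37693786621094, 172.01539611816406), (27.659746170043945, 13.891889572143555), 82.87498474121094)
blue mean change 12.6
yel mean change 11.8
reel mean change 34.9
tin mean change 10.2
board mean change 10.0
top reel 130.2
top tin 11.7
top board 9.9
[[97, 109, 116], [99, 111, 117], [153, 164, 169], [150, 162, 168], [119, 138, 149], [99, 126, 142], [93, 104, 111], [150, 164, 168], [99, 109, 113], [94, 105, 106], [46, 60, 53], [43, 54, 51], [43, 47, 51], [46, 51, 101]]
```

The card stands in the holder: the new object is at (183-200, 159-186) in the scene view, as predicted. The blue and yellow cards, tin and board look unchanged. The changes around the reel look like the arm's shadow and occlusion; nothing went near it. Handing in.

```bash
python3 -c "
from workcell import bot
print(bot.job_done())"
```

```text
the job is handed in; nothing more can be done
None
```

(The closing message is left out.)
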